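# Draw the latch of a document chest with its loose lever handle

## Task

Fit the loose red-handled lever on the square brass spindle of the chest's lid latch, fully home and with its handle pointing along the white mark. Then pull the lever round against its spring, towards the chest's front, until its tip is on the green mark and the latch bolt is clear of its keeper, and finish while still holding it there with the gripper, so that I can lift the lid. Leave the mug, the stapler and the tape roll where they are.

Things in the scene. Friction and masses are not known exactly. Their poses are not given: they have to be found in the camera images.
- chest: Steel document chest fixed to the table, grey with a blue lid, 290 deep (x) x 360 wide (y) x 160 high. Origin under its centre on the table; x points from the front (latch side) to the rear, z up. A steel latch case, 115 (x) x 90 (y) x 24 high, sits on the lid at the middle of its front edge; a boss 27 across and 18 high stands on it, and on the boss the square spindle.
- spindle_foot (a point): Point on the spindle's axis at the top of the boss (the shoulder), 202 above the table and 89 behind the chest's front face; the underside of the lever's hub rests on it when fully home. Orientation as chest.
- spindle_top (a point): Top of the square brass spindle, 29 above the shoulder, on its axis; turns with the spindle. 12 x 12 mm; the topmost 5 mm step down to 7.4 mm square as a lead-in. At rest its sides lie parallel to the chest's x and y, so the lever goes on with its x axis along the chest's y axis (within about 0.1 rad) to point along the white mark.
- spindle (a joint): Spindle angle, rad: 0 at rest, grows counter-clockwise seen from above (a lever on the white mark swings to the chest's front). Stop at 0.95. A spring returns it to 0: 0.16 N m at rest, about 0.35 N m at the green mark. The fit has about 0.1 rad of play, so under load the lever's angle runs 0.1 to 0.2 rad ahead of the spindle's.
- bolt (a joint): How far the brass latch bolt (30 wide) is drawn back into the case, m: 0 at rest (13 mm out, the last 10 mm in the keeper), 0.010 when just clear of the keeper; drawn 0.0236 per rad of the spindle. The keeper is a steel bracket 56 wide on the chest's front face, rising 25 above the lid.
- shut_mark (a point): White painted strip on the blue lid, 9 mm wide and 52 long, radial to the spindle; this point is on it, 115 from the spindle's axis in the chest's +y direction, at the height of the lid's top.
- open_mark (a point): Green painted strip on the blue lid, alike; this point is 115 from the spindle's axis, 0.70 rad round from the white mark towards the chest's front (counter-clockwise from above), at the height of the lid's top.
- lever: Loose lever handle, about 240 g, flat on the table. Origin at the centre of the hub's underside, on the bore's axis; x along the handle, z up. Hub: steel, 30 x 30 x 30 high, square through bore 13.2 x 13.2 parallel to x and y. A steel neck 14 wide x 16 high reaches to 54 from the axis, then a red grip 20 wide x 18 high to 115, both flush with the underside. Centre of mass about 25 from the axis.
- lever_end (a point): Middle of the lever's tip, the end of the red grip, 115 from the bore's axis and 9 above the underside.
- mug: White mug, 80 across the rim, 95 high, on the table: leave it alone. Origin under its centre.
- stapler: Black and grey desk stapler, 150 long (its x), 36 wide, about 60 high, on the table: leave it alone. Origin under its centre.
- tape_roll: Brown tape roll, 100 across, 48 high, lying on the chest's lid towards the rear right: leave it alone. Origin under its centre.
Things that resemble listed ones, but are neither listed nor needed, are in the scene too. Of the things that look like the lever, the middle-sized one is meant.

How it is judged (in metres and radians):
On the way:
1. the lever is fully home on the spindle (hub within 3 mm of the shoulder), level, its tip within 20 mm of the white mark, the latch still at rest (z of lever in the frame of spindle_foot between -0.003 and 0.003 m and horizontal distance between lever and spindle_foot below 0.004 m and angle between lever's own z axis and vertical below 0.15 rad and horizontal distance between lever_end and shut_mark below 0.02 m and value of joint spindle below 0.15 rad), for 0.2 s.
At the end, for the whole second after the job is handed in: The lever is fully home on the spindle (hub within 4 mm of the shoulder, level), its tip within 13 mm of the green mark seen from above, the bolt drawn at least 10 mm so that it is clear of the keeper, still, and held by the fingers (z of lever in the frame of spindle_foot between -0.003 and 0.004 m and horizontal distance between lever and spindle_foot below 0.004 m and angle between lever's own z axis and vertical below 0.15 rad and horizontal distance between lever_end and open_mark below 0.013 m and value of joint bolt above 0.01 m and linear speed of lever below 0.02 m/s and contact force between the fingers and lever above 0.5 N); the arm keeps its last pose, push and grip.
It fails at once if the mug is moved by more than 30 mm (distance of mug from where it was at the start of the episode above 0.03 m).
It fails at once if the stapler is moved by more than 30 mm (distance of stapler from where it was at the start of the episode above 0.03 m).
It fails at once if the tape roll is moved by more than 30 mm (distance of tape_roll from where it was at the start of the episode above 0.03 m).
It also fails if it takes over 56 s, if anything falls off the work surface, if the arm or the gripper's body presses on something with over 40 N, if the wrist force passes 120 N, or if a joint passes its speed limit or range.

## Robot

A 6-joint arm with a two-finger parallel gripper is mounted at the origin on the work surface. World frame = base frame: x ahead of the robot, y to its left, z up, the work surface at z = 0. Lengths are in mm, angles in rad, forces in N, time in s.
With the tool pointing down it reaches from about 275 to 1000 mm from the base axis. Payload 8.4 kg.
Tool frame: the origin (TCP) lies midway between the tips of the shut fingers; the grasp point (between the pads) lies 19 mm behind it; z points along the fingers, y is the line along which they close (so a half turn about z gives the same grasp; the last joint's range is limited). The gripper opens to 85 mm and grips with 20 to 120 N. Pads are 22 mm wide; open, the fingers measure 114 mm over their backs; the gripper's body (76 mm by 85 mm) begins 54 mm behind the grasp point. The pads swing forward as they close: fully open they stand 13 mm farther back than shut.
Start: joints at [1.191, 0.353, 1.633, -0, 1.155, -0.002], TCP at [230.547, 580.927, 231.281] pointing down, gripper open.
Joint ranges: [-2.63, 2.63], [-0.92, 2.1], [0.06, 2.66], [-1.3, 4.44], [0, 2.69], [-3.02, 3.02]. Speed limits (rad/s): [2.22, 2.22, 2.79, 3.14, 3.14, 3.14].

## Interface

Orientations are given as [roll, pitch, yaw] about the fixed x, y, z axes, in that order (R = Rz(yaw) Ry(pitch) Rx(roll)).
In Python, from rig import r gives the robot as it stands.
- The arm moves only by the shell command python3 -m inch 'ROWS' [OPENING] [FORCE]. ROWS is JSON, a list that holds one entry, the list of rows, each a list of 6 numbers: the shift along the tool's x, y, z scaled (see below), then the turn, a rotation vector about the tool's x, y, z scaled (see below). In form: [[[tx, ty, tz, wx, wy, wz], ...]]. A call has 1 to 8 rows; each row is the pose to reach, as a shift and turn from the pose commanded when the call began, along the tool's axes at that moment, turning the shorter way round; what a row does not reach only later rows make up. The controller multiplies each number of a shift by 20 cm and each number of a turn by pi rad. A row lasts 1/12 s, in which the tool goes at most 41.7 mm and 7.16 degrees, less where a joint would pass 70% of its speed; a pose out of reach is approached as far as the arm can. A call with a number of a shift or a turn outside -1 to 1 is refused whole. A call with a gripper value outside its range is refused whole. OPENING is the gripper's target within -1 to 1 (fully open at 1, half-way at 0, shut at -1), set as the call begins (- or left out, the last holds). The fingers move at their own pace and stop on an object; FORCE is the grip in N (left out, the last holds). Time passes only in rows, so rows that repeat a pose let the fingers close. It gives the time, the measured TCP pose, the force, the opening and the grip force at its end, in the units of the state.
- r.sense(): the state, without advancing time (a new reading comes with each control period).
- r.grab_frame(name): name is "scene" or "top" or "wrist"; returns the picture (400x640x3 uint8, red, green, blue); there is no depth.
- r.camera_info(name): a dict with "K" (3x3 intrinsics, pixels), "rvec" (rotation vector, rad) and "tvec" (3), from world to camera coordinates, as OpenCV has them; the wrist camera has in their place "mount" (4x4, takes a point from camera to tool coordinates, whose origin is the TCP and whose axes are the flange's). Camera axes: x right, y down, z forward; pixel columns grow to the right and rows downward; lengths in mm; the calibration is good to about 2 mm. A picture is of the moment at which its call begins: read the wrist's pose just before it. camera_info takes no time and is no camera call.
- r.sign_off(): hands the job in; it is judged then, once.
The state is a dict: "clock": time; "qpos": joint angles; "qvel": joint speeds; "joint_efforts": joint torques, N m; "eef_pos": TCP position; "tcp_rot": TCP orientation; "contact_force": force on the tool from outside, world axes, zero at the start; "wrist_torque": the same for the moment, N m; "opening": opening from 0.0 (shut) to 1.0 (fully open); "grasp_force": force on a finger pad.
Only numpy, scipy, OpenCV 4.12 (cv2) and the standard library are available. Lean on these libraries where they do the work, as an engineer would, in place of code of your own. Each camera call takes 0.05 s, during which the arm holds its last target. There are 200 camera calls.

## Working session

There is one attempt and no reset: what is moved stays moved. The work goes in short steps, Python scripts to look and compute and a shell command to move; the robot and the scene stay as the last step left them, time stands still between calls to the robot, and variables do not carry over. Pictures are saved under pics/ and viewed, at most 10 in all, crops included, and the job is handed in when it is done.

```bash
ls; mkdir -p pics
cat > h.py <<'E'
from rig import r
import numpy as np, cv2
from scipy.spatial.transform import Rotation as R
def cam(n):
    c=r.camera_info(n); K=np.array(c["K"],float)
    if "mount" in c:
        s=r.sense(); T=np.eye(4); T[:3,:3]=R.from_euler('xyz',s["tcp_rot"]).as_matrix(); T[:3,3]=s["eef_pos"]
        W=T@np.array(c["mount"]); return K,W[:3,:3],W[:3,3]
    M=cv2.Rodrigues(np.array(c["rvec"],float))[0]; return K,M.T,-M.T@np.array(c["tvec"],float).ravel()
def ray(C,uv,z):
    K,A,o=C; d=A@np.linalg.solve(K,[uv[0],uv[1],1.]); return o+d*(z-o[2])/d[2]
def pix(C,p):
    K,A,o=C; q=K@(A.T@(np.array(p,float)-o)); return q[:2]/q[2]
def snap(n,f,crop=None,k=1):
    C=cam(n); im=np.array(r.grab_frame(n))[:,:,::-1]
    if crop: a,b,c,d=crop; im=im[b:d,a:c]
    im=cv2.resize(im,None,fx=k,fy=k,interpolation=cv2.INTER_CUBIC); cv2.imwrite("pics/"+f,im); return C
E
python3 - <<'E'
from h import *
s=r.sense(); print(s)
snap("top","top1.png"); snap("scene","scene1.png")
for n in("top","scene"):
    C=cam(n);print(n,C[2])
print(r.camera_info("wrist"))
E
```

```text
pics
{'clock': 0.0, 'qpos': array([ 1.19060920e+00,  3.53610793e-01,  1.63420619e+00,  8.85882143e-06,
        1.15522575e+00, -2.39064527e-03]), 'qvel': array([ 7.62847685e-04,  5.76583718e-05, -6.14793988e-04,  1.53799009e-03,
        3.08778547e-04, -1.43915010e-03]), 'joint_efforts': array([-1.61737629e-03, -6.05244255e+01, -3.42066872e+01, -2.41900416e-04,
        9.39807971e-03,  5.01442616e-05]), 'eef_pos': array([230.34270477, 580.43992271, 230.55420006]), 'tcp_rot': array([-3.14014260e+00, -1.15662103e-05,  2.76379259e+00]), 'contact_force': array([ 0.25943636, -0.77456851, -0.22069191]), 'wrist_torque': array([-0.02216396, -0.01988757, -0.02450472]), 'grasp_force': 0.0, 'opening': 0.9997071570740845}
top [ 468.52544911  -81.13681343 1066.92753191]
scene [1357.39086409 -324.45002373 1010.76660504]
{'K': array([[343.65239265,   0.        , 316.3434432 ],
       [  0.        , 343.65239265, 194.02275722],
       [  0.        ,   0.        ,   1.        ]]), 'mount': array([[-1.87135680e-04, -9.52367987e-01, -3.04951116e-01,
         7.72989297e+01],
       [ 9.99999769e-01, -3.77624193e-04,  5.65669536e-04,
        -2.59755177e-01],
       [-6.53882476e-04, -3.04950939e-01,  9.52367837e-01,
        -1.42590861e+02],
       [ 0.00000000e+00,  0.00000000e+00,  0.00000000e+00,
         1.00000000e+00]])}
```

View pics/top1.png

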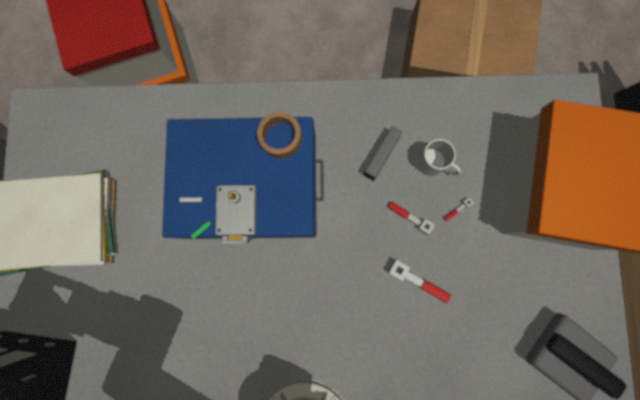

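View pics/scene1.png

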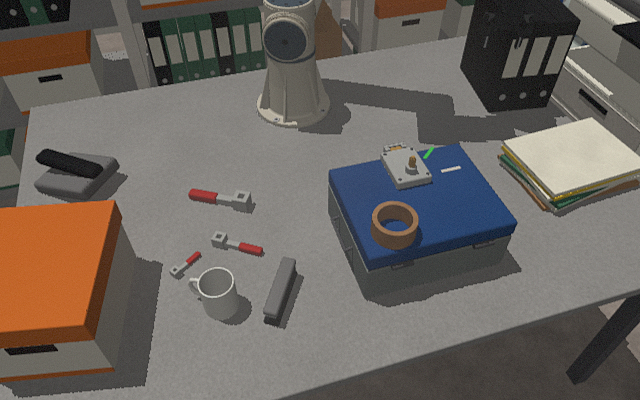

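Three things look like the lever in the top picture: a large one with its hub at (400,270), a middle one with its hub at (427,227), and a small one at (458,209). The middle one fits the description. The chest's latch is at (235,197), the white mark at (190,200) and the green mark at (201,230). The mug is at (440,155), the stapler at (381,152) and the tape roll at (279,134). I'll check the choice and the latch in close crops.

Run:
```python
from h import *
im=np.array(r.grab_frame("top"))[:,:,::-1]
a=cv2.resize(im[190:250,375:485],None,fx=7,fy=7,interpolation=cv2.INTER_CUBIC)[:, :770]
b=cv2.resize(im[180:250,160:270],None,fx=7,fy=7,interpolation=cv2.INTER_CUBIC)
cv2.imwrite("pics/a.png",a);cv2.imwrite("pics/b.png",b)
C=cam("top")
for uv,z in [((427,227),30),((391,205),18),((400,270),30),((448,298),18),((469,202),20),((447,217),10),((235,197),202),((190,200),160),((440,155),95)]: print(uv,ray(C,uv,z).round())
```

```text
(427, 227) [ 518. -336.   30.]
(391, 205) [ 580. -245.   18.]
(400, 270) [ 407. -259.   30.]
(448, 298) [ 331. -384.   18.]
(469, 202) [ 583. -454.   20.]
(447, 217) [ 545. -396.   10.]
(235, 197) [586. 135. 202.]
(190, 200) [587. 253. 160.]
(440, 155) [ 697. -362.   95.]
```

View pics/a.png

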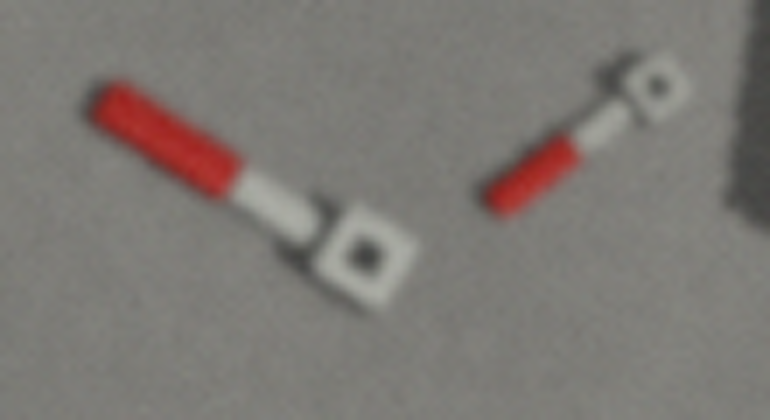

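View pics/b.png

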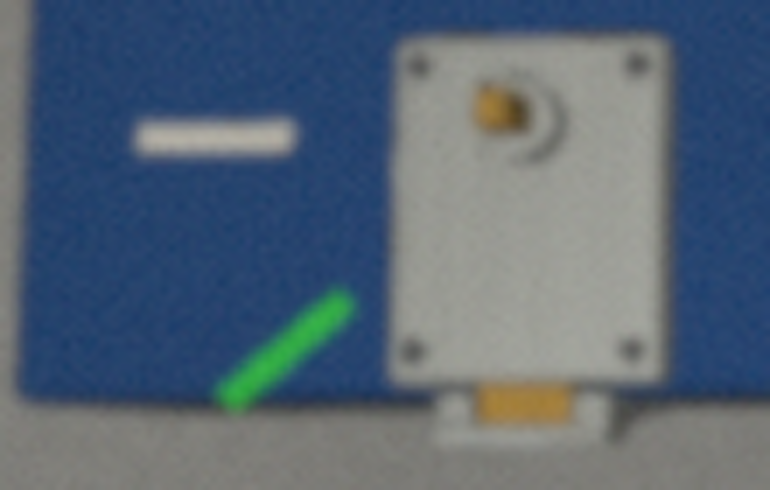

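The middle one measures about 112 mm from axis to tip, which matches. In the crops its hub top is at (427.4,226.7) and its tip at (390.4,204). The spindle top is at about (230.3,194.9), the white mark at (190.7,199.7) and the green mark at (200.7,230).

```bash
cat >> h.py <<'E'
def go(p,yaw,s=None):
    s=s or r.sense(); A=R.from_euler('xyz',s["tcp_rot"]); B=R.from_euler('xyz',[np.pi,0,yaw])
    t=A.inv().apply(np.array(p,float)-s["eef_pos"])/200; w=(A.inv()*B).as_rotvec()/np.pi
    print("at",np.round(s["eef_pos"],1),np.round(s["tcp_rot"],3),"F",np.round(s["contact_force"],1),"M",np.round(s["wrist_torque"],2),"open",round(s["opening"],3),"row",np.round(t,4),np.round(w,4),"t",round(s["clock"],2))
E
python3 - <<'E'
from h import *
C=cam("top")
o=np.array([375,190]);f=lambda u,v,z:ray(C,(375+u/7,190+v/7),z)
h=f(367,257,30);t=f(108,98,18);print(h,t,np.linalg.norm((h-t)[:2]),np.arctan2(*(t-h)[1::-1]))
g=lambda u,v,z:ray(C,(160+u/7,180+v/7),z)
for n,a in dict(sp=(490,103,231),w=(215,138,160),g=(285,350,160),c1=(400,40,184),c2=(670,40,184),c3=(662,382,184),c4=(390,382,184),wl=(135,140,160),wr=(297,136,160)).items(): print(n,g(*a).round(1))
go([510,-325,200],0.97)
E
```

```text
[ 518.61316742 -336.81703465   30.        ] [ 582.75478152 -243.10151418   18.        ] 113.56383858570864 0.9705973616869313
sp [587.5 139.  231. ]
w [587.6 251.3 160. ]
g [515.3 225.9 160. ]
c1 [615.9 181.6 184. ]
c2 [613.9  91.7 184. ]
c3 [501.2  94.  184. ]
c4 [503. 183. 184.]
wl [587.5 278.7 160. ]
wr [587.7 223.3 160. ]
at [230.4 580.6 230.7] [-3.14   0.     2.764] F [-1.1  0.5  0.5] M [-0.01 -0.03 -0.05] open 1.0 row [-2.9697 -3.6925  0.1577] [-3.00e-04  3.00e-04  5.71e-01] t 0.15
```

```bash
M='[[[-0.74,-0.92,0,0,0,0],[-0.74,-0.92,0,0,0,0],[-0.74,-0.92,0,0,0,0],[-0.74,-0.92,0,0,0,0],[-0.74,-0.92,0,0,0,0],[-0.74,-0.92,0,0,0,0]]]' ; 
python3 -m inch '[[[-0.74,-0.92,0,0,0,0],[-0.74,-0.92,0,0,0,0],[-0.74,-0.92,0,0,0,0],[-0.74,-0.92,0,0,0,0],[-0.74,-0.92,0,0,0,0],[-0.74,-0.92,0,0,0,0]]]' 1 
python3 -m inch '[[[-0.74,-0.92,0,0,0,0],[-0.74,-0.92,0,0,0,0],[-0.74,-0.92,0,0,0,0],[-0.74,-0.92,0,0,0,0],[-0.74,-0.92,0,0,0,0],[-0.74,-0.92,0,0,0,0]]]'
python3 -c "
from h import *
go([510,-325,200],0.97)"
```

```text
clock: 0.65
eef_pos: [300.1, 352.0, 230.9]
tcp_rot: [-3.14, 0.0, 2.764]
contact_force: [0.2, 0.1, 0.1]
opening: 1.001
grasp_force: 0.0
clock: 1.15
eef_pos: [370.0, 126.8, 231.3]
tcp_rot: [-3.141, 0.001, 2.763]
contact_force: [0.8, 0.2, -0.8]
opening: 0.998
grasp_force: 0.0
at [370.  126.8 231.3] [-3.141e+00  1.000e-03  2.763e+00] F [ 0.8  0.2 -0.8] M [0.05 0.01 0.01] open 0.998 row [-1.4847 -1.8407  0.1584] [0.000e+00 3.000e-04 5.708e-01] t 1.15
```

```bash
python3 -m inch '[[[-0.74,-0.92,0,0,0,0],[-0.74,-0.92,0,0,0,0],[-0.74,-0.92,0,0,0,0],[-0.74,-0.92,0,0,0,0],[-0.74,-0.92,0,0,0,0],[-0.74,-0.92,0,0,0,0]]]' >/dev/null
python3 -m inch '[[[-0.74,-0.92,0.15,0,0,0.285],[-0.74,-0.92,0.15,0,0,0.285],[-0.74,-0.92,0.15,0,0,0.285],[-0.74,-0.92,0.15,0,0,0.285],[-0.74,-0.92,0.15,0,0,0.285],[-0.74,-0.92,0.15,0,0,0.285],[-0.74,-0.92,0.15,0,0,0.285],[-0.74,-0.92,0.15,0,0,0.285]]]' >/dev/null
python3 -m inch '[[[0,0,0,0,0,0.286],[0,0,0,0,0,0.286],[0,0,0,0,0,0.286],[0,0,0,0,0,0.286],[0,0,0,0,0,0.286],[0,0,0,0,0,0.286],[0,0,0,0,0,0.286],[0,0,0,0,0,0.286]]]'
python3 - <<'E'
from h import *
C=snap("wrist","w1.png"); go([518.6,-336.8,120],0.97)
print(pix(C,[518.6,-336.8,30]),pix(C,[582.8,-243.1,18]))
E
```

```text
clock: 2.98
eef_pos: [509.0, -320.4, 201.4]
tcp_rot: [-3.141, -0.0, 0.968]
contact_force: [-0.1, 0.2, -0.1]
opening: 0.999
grasp_force: 0.0
at [ 509.1 -320.6  201.4] [-3.141 -0.     0.972] F [-0.7  0.2 -0.5] M [-0.    0.02 -0.08] open 1.0 row [-0.0401  0.085   0.4069] [-0.0001 -0.      0.0006] t 3.03
[333.68452326 179.82249142] [334.70979938  51.52187456]
```

View pics/w1.png

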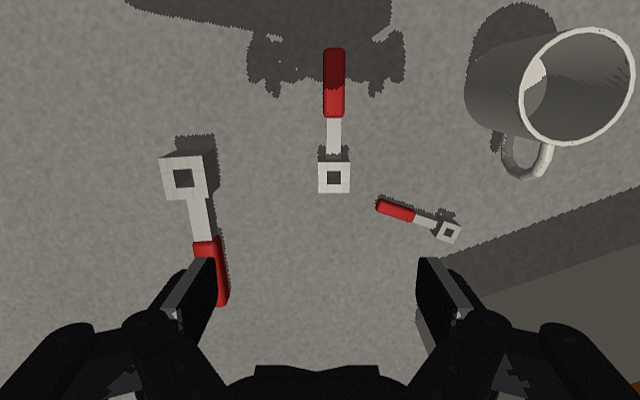

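The wrist view shows the middle lever with its hub top at (334,178) and its tip at (334,49). I predicted (333.7,179.8), and the direction is aligned. The mug and the small lever are clear of the fingers.

```bash
python3 -m inch '[[[-0.034,0.085,0,0,0,0],[-0.034,0.085,0.4,0,0,0],[-0.034,0.085,0.4,0,0,0],[-0.034,0.085,0.8,0,0,0],[-0.034,0.085,0.8,0,0,0],[-0.034,0.085,0.8,0,0,0],[-0.034,0.085,0.8,0,0,0],[-0.034,0.085,0.8,0,0,0]]]' 0.3
python3 - <<'E'
from h import *
C=cam("wrist");go([519,-336,4],0.971)
E
```

```text
clock: 3.7
eef_pos: [520.5, -337.2, 43.2]
tcp_rot: [3.14, -0.0, 0.973]
contact_force: [0.8, -0.7, -0.0]
opening: 0.65
grasp_force: 0.0
at [ 520.5 -337.2   43.2] [ 3.14  -0.     0.973] F [ 0.8 -0.7 -0. ] M [-0.01  0.   -0.03] open 0.65 row [ 0.0006 -0.0101  0.1961] [ 0.0006 -0.      0.0005] t 3.7
```

```bash
python3 -m inch '[[[0,-0.007,0.1,0,0,0],[0,-0.007,0.196,0,0,0],[0,-0.007,0.196,0,0,0],[0,-0.007,0.196,0,0,0],[0,-0.007,0.196,0,0,0],[0,-0.007,0.196,0,0,0]]]'
python3 -m inch '[[[0,0,0,0,0,0],[0,0,0,0,0,0],[0,0,0,0,0,0],[0,0,0,0,0,0],[0,0,0,0,0,0],[0,0,0,0,0,0],[0,0,0,0,0,0],[0,0,0,0,0,0]]]' -1 70
python3 -m inch '[[[0,0,-0.5,0,0,0],[0,0,-0.5,0,0,0],[0,0,-0.5,0,0,0],[0,0,-0.8,0,0,0],[0,0,-0.8,0,0,0],[0,0,-0.8,0,0,0],[0,0,-0.8,0,0,0],[0,0,-0.8,0,0,0]]]'
python3 -c "
from h import *
go([587.5,138,320],1.55); snap('wrist','w2.png')"
```

```text
clock: 4.2
eef_pos: [519.7, -336.8, 4.4]
tcp_rot: [3.138, -0.0, 0.97]
contact_force: [-0.0, 0.5, 0.1]
opening: 0.646
grasp_force: 0.0
clock: 4.87
eef_pos: [518.9, -336.4, 3.3]
tcp_rot: [3.14, 0.0, 0.97]
contact_force: [-1.6, 0.7, 8.8]
opening: 0.343
grasp_force: 70.2
clock: 5.53
eef_pos: [517.4, -335.4, 160.8]
tcp_rot: [-3.14, 0.0, 0.97]
contact_force: [-0.7, 0.0, -2.4]
opening: 0.339
grasp_force: 70.6
at [ 517.4 -335.4  160.8] [-3.14  0.    0.97] F [-0.7  0.  -2.4] M [-0.09  0.02  0.01] open 0.339 row [ 2.1505 -1.0507 -0.794 ] [-0.0006 -0.0002 -0.1846] t 5.53
```

View pics/w2.png

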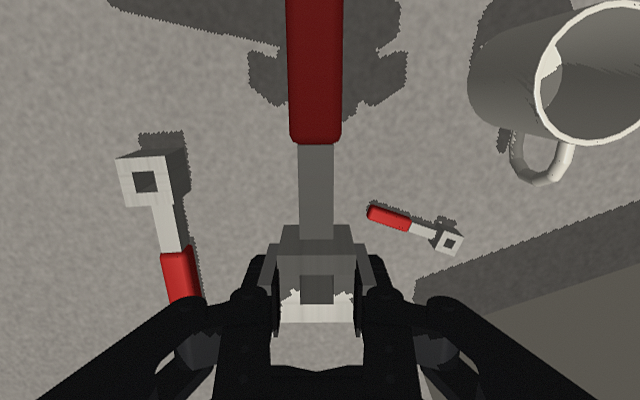

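```bash
python3 - <<'E'
from h import *
c=r.camera_info("wrist");K=np.array(c["K"]);T=np.linalg.inv(np.array(c["mount"]))
def tp(x,y,z):
    q=K@(T@[x,y,z,1])[:3]; return (q[:2]/q[2]).round(1)
for dx in(0,2):
  for zu in(3.3,0):
    print(dx,zu,"bore edges",tp(dx+6.6,6.6,zu-30),tp(dx-6.6,6.6,zu-30),"hubtop front",tp(dx+15,15,zu-30),"back",tp(dx-15,15,zu-30),"frontbot",tp(dx+15,-15,zu),"red",tp(dx+54,0,zu-18))
E
python3 - <<'E'
import cv2
im=cv2.imread('pics/w2.png')[210:340,240:400]
cv2.imwrite('pics/w2c.png',cv2.resize(im,None,fx=4.5,fy=4.5,interpolation=cv2.INTER_CUBIC))
E
```

```text
0 3.3 bore edges [331.9 278.8] [331.5 308.1] hubtop front [354.5 259.2] back [352.  325.9] frontbot [282.3 227.7] red [314.6 150.8]
0 0 bore edges [332.3 283.6] [331.8 313.4] hubtop front [355.5 263.6] back [352.9 331.5] frontbot [281.6 230.6] red [314.6 152.4]
2 3.3 bore edges [332.  274.2] [331.5 303.8] hubtop front [354.7 254.4] back [352.2 321.7] frontbot [282.2 223.7] red [314.6 145.5]
2 0 bore edges [332.4 278.9] [331.9 309. ] hubtop front [355.7 258.7] back [353.  327.2] frontbot [281.5 226.5] red [314.6 147. ]
```

View pics/w2c.png

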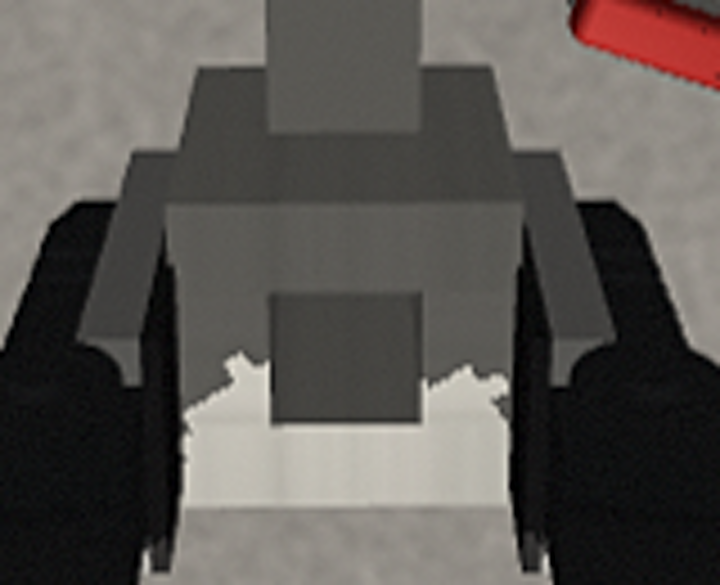

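The lever is held squarely. In the tool frame the bore centre is at x≈+1.7 mm and y≈0 (read as +0.7, which is camera bias), and the underside is at +3.3 mm. I'll carry it to a hover beside the spindle and measure the spindle with the same camera.

```bash
python3 -c "
from h import *
go([517,98,285],1.549)"
```

```text
at [ 517.2 -335.3  160.3] [-3.139  0.     0.97 ] F [-0.3  0.2 -3.9] M [-0.01  0.01  0.03] open 0.341 row [ 1.7862 -1.2275 -0.62  ] [-0.0009 -0.0003 -0.1843] t 5.58
```

```bash
python3 -m inch '[[[0,0,-0.2,0,0,0],[0.2,-0.13,-0.35,0,0,0],[0.4,-0.27,-0.5,0,0,0],[0.55,-0.38,-0.62,0,0,0],[0.72,-0.5,-0.62,0,0,0],[0.88,-0.6,-0.62,0,0,0],[0.89,-0.61,-0.62,0,0,0]]]'
python3 -m inch '[[[0.15,-0.1,0,0,0,-0.03],[0.3,-0.2,0,0,0,-0.06],[0.45,-0.31,0,0,0,-0.09],[0.6,-0.41,0,0,0,-0.12],[0.75,-0.51,0,0,0,-0.15],[0.9,-0.62,0,0,0,-0.184],[0.9,-0.62,0,0,0,-0.184],[0.9,-0.62,0,0,0,-0.184]]]'
python3 -m inch '[[[0,0,0,0,0,0],[0,0,0,0,0,0],[0,0,0,0,0,0]]]' >/dev/null
python3 - <<'E'
from h import *
go([517,98,285],1.549)
C=snap("wrist","w3.png"); print(pix(C,[587.5,138,231]),[pix(C,p).round() for p in([615.9,181.6,184],[613.9,91.7,184],[501.2,94,184],[503,183,184])])
np.savez("c3.npz",K=C[0],A=C[1],o=C[2])
E
```

```text
clock: 6.17
eef_pos: [517.6, -117.2, 285.3]
tcp_rot: [-3.14, -0.0, 0.97]
contact_force: [0.7, -0.1, -2.3]
opening: 0.338
grasp_force: 70.5
clock: 6.83
eef_pos: [516.8, 100.1, 284.2]
tcp_rot: [-3.138, 0.001, 1.552]
contact_force: [0.1, 0.7, -2.0]
opening: 0.34
grasp_force: 70.5
at [517.7  97.3 285.5] [-3.141  0.     1.546] F [-0.5  1.1 -2.1] M [-0.06  0.   -0.  ] open 0.338 row [ 0.0035 -0.0035  0.0026] [-0.0003  0.0001 -0.0009] t 7.08
[434.50668895 147.95139096] [array([459.,  70.]), array([444., 197.]), array([294., 198.]), array([290.,  72.])]
```

View pics/w3.png

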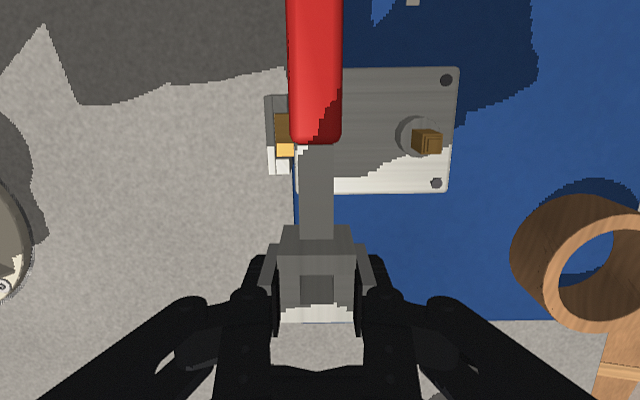

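The wrist view shows the spindle at (426,140) and the latch case's rear edge running from (459,68) to (449,192). I'll crop the spindle.

Run:
```python
import cv2
im=cv2.imread('pics/w3.png')[60:200,385:470]
cv2.imwrite('pics/w3c.png',cv2.resize(im,None,fx=4.28,fy=4.28,interpolation=cv2.INTER_CUBIC));
```

```text
(no output)
```

View pics/w3c.png

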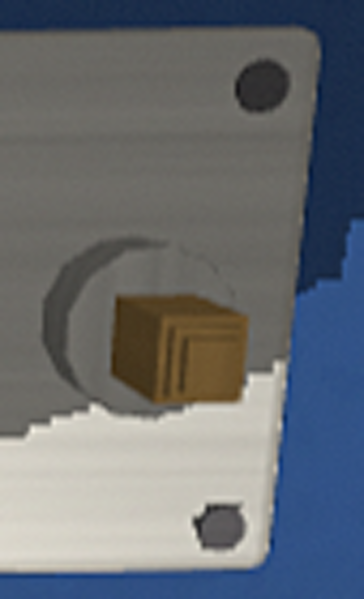

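Run:
```python
from h import *
d=np.load("c3.npz");C=(d["K"],d["A"],d["o"])
g=lambda u,v,z:ray(C,(385+u/4.28,60+v/4.28),z)
print("sp",g(213,365,231),g(203,359,226))
for a in((187,337,231),(243,335,231),(240,392,231),(182,394,231),(165,316,226),(247,316,226),(243,402,226),(158,403,226)): print(g(*a).round(1))
f=lambda a,b:print("yaw",np.arctan2(b[1]-a[1],b[0]-a[0]),a.round(1),b.round(1))
f(g(220,526,184),g(263,86,184)); f(g(268,550,184),g(318,55,184)); f(g(0,38,184),g(290,27,184)); f(g(0,571,184),g(250,569,184))
s=r.sense();T=R.from_euler('xyz',s["tcp_rot"])
bt=s["eef_pos"][2]+26.7
b=[ray(C,uv,bt) for uv in((316.9,275.1),(316.9,304),(316.7,255.1),(316.7,322.7))]
print("bore",(b[0]+b[1])/2,(b[2]+b[3])/2, s["eef_pos"], [T.inv().apply(x-s["eef_pos"]).round(1) for x in b])
```

```text
sp [587.52629438 139.54846575 231.        ] [587.7931735  139.52430025 226.        ]
[583.7 143.4 231. ]
[591.2 143.5 231. ]
[591.5 135.8 231. ]
[583.6 135.7 231. ]
[582.1 145.6 226. ]
[593.3 145.3 226. ]
[593.8 133.4 226. ]
[582.  133.5 226. ]
yaw 1.5580070585996189 [607.  103.2 184. ] [608.  175.2 184. ]
yaw 1.5652684665140533 [615.7  98.7 184. ] [616.2 179.6 184. ]
yaw 0.010819940557974984 [566.3 183.4 184. ] [611.4 183.9 184. ]
yaw -0.01667395557155655 [569.4  96.  184. ] [612.9  95.3 184. ]
bore [518.45942383  98.83057208 312.4479426 ] [518.37861681  98.69832012 312.4479426 ] [517.79083733  97.30775351 285.7479426 ] [array([  8. ,   0.6, -26.7]), array([ -4.9,   0.6, -26.7]), array([ 16.5,   0.5, -26.7]), array([-13.7,   0.5, -26.7])]
```

Run:
```python
from h import *
go([587.0,138.1,247],1.557)
```

```text
at [517.8  97.3 285.7] [-3.141  0.     1.546] F [ 0.4  0.  -1.9] M [-0.04  0.    0.  ] open 0.338 row [0.2125 0.341  0.1935] [-0.0002  0.0001 -0.0035] t 7.13
```

```bash
python3 -m inch '[[[0.1,0.16,0,0,0,-0.0035],[0.18,0.29,0,0,0,-0.0035],[0.2125,0.341,0,0,0,-0.0035],[0.2125,0.341,0.07,0,0,-0.0035],[0.2125,0.341,0.14,0,0,-0.0035],[0.2125,0.341,0.19,0,0,-0.0035],[0.2125,0.341,0.19,0,0,-0.0035],[0.2125,0.341,0.19,0,0,-0.0035]]]'
python3 -m inch '[[[0,0,0,0,0,0],[0,0,0,0,0,0],[0,0,0,0,0,0]]]' >/dev/null
python3 - <<'E'
from h import *
go([587.0,138.1,232],1.557)
E
```

```text
clock: 7.8
eef_pos: [586.5, 138.7, 247.7]
tcp_rot: [-3.14, 0.0, 1.558]
contact_force: [-0.5, 1.1, -2.5]
opening: 0.342
grasp_force: 70.6
at [587.4 139.3 249. ] [ 3.14  -0.     1.559] F [-1.   0.  -2.6] M [-0.06  0.02 -0.01] open 0.34 row [-0.0062 -0.0019  0.0851] [ 0.0005 -0.0001  0.0006] t 8.05
```

```bash
python3 -m inch '[[[0,0,0.04,0,0,0],[0,0,0.075,0,0,0],[0,0,0.085,0,0,0],[0,0,0.085,0,0,0]]]'
python3 -m inch '[[[0,0,0.01,0,0,0],[0,0,0.02,0,0,0],[0,0,0.03,0,0,0],[0,0,0.03,0,0,0],[0,0,0.03,0,0,0]]]'
```

```text
clock: 8.38
eef_pos: [586.3, 139.2, 229.8]
tcp_rot: [-3.14, 0.0, 1.559]
contact_force: [1.4, -0.1, -1.8]
opening: 0.337
grasp_force: 70.7
clock: 8.8
eef_pos: [587.0, 138.9, 224.8]
tcp_rot: [-3.141, 0.001, 1.559]
contact_force: [0.8, -3.6, -3.9]
opening: 0.342
grasp_force: 70.4
```

It has gone past the lead-in with no vertical load, so I'll continue down to the shoulder.

```bash
python3 -m inch '[[[0,0,0.02,0,0,0],[0,0,0.04,0,0,0],[0,0,0.06,0,0,0],[0,0,0.075,0,0,0],[0,0,0.08,0,0,0],[0,0,0.08,0,0,0]]]'
python3 -m inch '[[[0,0,0.01,0,0,0],[0,0,0.02,0,0,0],[0,0,0.02,0,0,0],[0,0,0.02,0,0,0]]]'
```

```text
clock: 9.3
eef_pos: [586.8, 138.9, 208.4]
tcp_rot: [-3.141, 0.001, 1.559]
contact_force: [1.6, -4.4, -3.1]
opening: 0.336
grasp_force: 70.7
clock: 9.63
eef_pos: [587.0, 138.9, 205.3]
tcp_rot: [3.141, 0.001, 1.559]
contact_force: [-0.9, -5.5, 3.4]
opening: 0.336
grasp_force: 71.4
```

```bash
python3 -m inch '[[[0,0,0.005,0,0,0],[0,0,0.005,0,0,0],[0,0,0.005,0,0,0],[0,0,0.005,0,0,0]]]'
python3 - <<'E'
from h import *
for i in range(5): r.grab_frame("top"); go([587,138.5,205],1.557)
E
```

```text
clock: 9.97
eef_pos: [587.1, 138.9, 205.3]
tcp_rot: [3.141, 0.001, 1.559]
contact_force: [-3.1, -6.5, 11.2]
opening: 0.336
grasp_force: 72.4
at [587.  138.9 205.3] [3.141e+00 1.000e-03 1.559e+00] F [-4.7 -6.  11.3] M [-1.09  0.72  0.01] open 0.34 row [-0.0019 -0.0001  0.0016] [0.0002 0.0002 0.0006] t 10.02
at [587.1 138.9 205.3] [3.141e+00 1.000e-03 1.559e+00] F [-3.8 -6.7 10.1] M [-1.13  0.73  0.01] open 0.338 row [-0.0019 -0.0004  0.0015] [0.0002 0.0002 0.0006] t 10.07
at [587.  138.9 205.3] [3.141e+00 1.000e-03 1.559e+00] F [-3.8 -6.7 11. ] M [-1.07  0.77 -0.04] open 0.34 row [-0.002  -0.0001  0.0013] [0.0002 0.0002 0.0006] t 10.12
at [587.1 138.9 205.3] [3.141e+00 1.000e-03 1.559e+00] F [-4.8 -6.5 10.7] M [-1.09  0.68 -0.03] open 0.338 row [-0.0019 -0.0003  0.0015] [0.0002 0.0002 0.0006] t 10.17
at [587.1 138.9 205.3] [3.141e+00 1.000e-03 1.559e+00] F [-4.6 -6.  11.6] M [-1.08  0.76 -0.03] open 0.341 row [-0.0019 -0.0004  0.0016] [0.0002 0.0002 0.0006] t 10.22
```

It's home: z is 205.3 with about 14 N of load, on the white mark at yaw 1.559, and it has been held there long enough. Now I'll turn it +0.70 rad about the bore axis.

```bash
python3 -m inch '[[[-0.002,-0.001,0,0,0,-0.02],[-0.002,-0.001,0,0,0,-0.04],[-0.001,0,0,0,0,-0.06],[-0.001,0.001,0,0,0,-0.08],[-0.001,0.002,0,0,0,-0.1],[-0.001,0.002,0,0,0,-0.11],[-0.001,0.002,0,0,0,-0.11]]]' - 90
python3 - <<'E'
from h import *
for i in range(2): r.grab_frame("top"); go([587,138.5,205],2.265)
E
```

```text
clock: 10.8
eef_pos: [587.4, 138.5, 205.4]
tcp_rot: [3.141, 0.001, 1.906]
contact_force: [-5.1, -7.9, 11.4]
opening: 0.333
grasp_force: 88.3
at [587.4 138.5 205.3] [3.141e+00 1.000e-03 1.905e+00] F [-5.3 -8.5 11.8] M [-1.21  0.82 -0.07] open 0.337 row [ 0.0005 -0.0017  0.0017] [ 0.      0.0003 -0.1146] t 10.85
at [587.4 138.5 205.4] [3.141e+00 1.000e-03 1.904e+00] F [-5.2 -7.6 11.7] M [-1.23  0.78 -0.08] open 0.338 row [ 0.0007 -0.0017  0.0018] [ 0.      0.0003 -0.1148] t 10.9
```

```bash
python3 -m inch '[[[-0.002,0,0,0,0,-0.02],[-0.002,0,0,0,0,-0.04],[-0.002,0,0,0,0,-0.06],[-0.002,0.001,0,0,0,-0.08],[-0.002,0.001,0,0,0,-0.1],[-0.002,0.001,0,0,0,-0.115],[-0.002,0.001,0,0,0,-0.115],[-0.002,0.001,0,0,0,-0.115]]]' - 90
python3 - <<'E'
from h import *
for i in range(2): r.grab_frame("top"); go([587,138.5,205],2.265)
im=np.array(r.grab_frame("top"))[:,:,::-1]
C=cam("top")
# red tip measurement
c=im[180:250,160:270].astype(int); m=((c[:,:,2]>110)&(c[:,:,1]<70)&(c[:,:,0]<70)).astype(np.uint8)
v,u=np.nonzero(m); P=np.array([ray(C,(a+160,b+180),220) for a,b in zip(u,v)])
sp=np.array([587.6,139.5]); print(len(P),P[:,:2].mean(0)); d=P[:,:2]-sp; print("ang",np.arctan2(d[:,1].mean(),d[:,0].mean()),"rmax",np.hypot(*d.T).max())
E
```

```text
clock: 11.57
eef_pos: [587.9, 138.8, 205.3]
tcp_rot: [3.141, 0.0, 2.266]
contact_force: [-3.9, -5.5, 11.0]
opening: 0.336
grasp_force: 88.1
at [587.9 138.8 205.4] [3.141 0.    2.265] F [-4.1 -4.4 11.5] M [-0.78  0.64 -0.24] open 0.335 row [ 0.0019 -0.0043  0.0018] [0.0003 0.0001 0.0001] t 11.62
at [587.9 138.7 205.4] [3.141 0.    2.265] F [-4.2 -4.5 11.4] M [-0.81  0.63 -0.22] open 0.336 row [ 0.0021 -0.0043  0.0019] [0.0003 0.0001 0.0001] t 11.67Traceback (most recent call last):
  File "<stdin>", line 8, in <module>
IndexError: too many indices for array: array is 1-dimensional, but 2 were indexed
```

Run:
```python
from h import *
C=snap("wrist","w4.png")
a=2.265;sp=np.array([587.6,139.5])
for rr in(95,115,140): print(rr,pix(C,[*(sp+rr*np.array([np.cos(2.265),np.sin(2.265)])),160]).round(1))
```

```text
95 [316.4  45.5]
115 [316.4   1. ]
140 [316.4 -59.5]
```

View pics/w4.png

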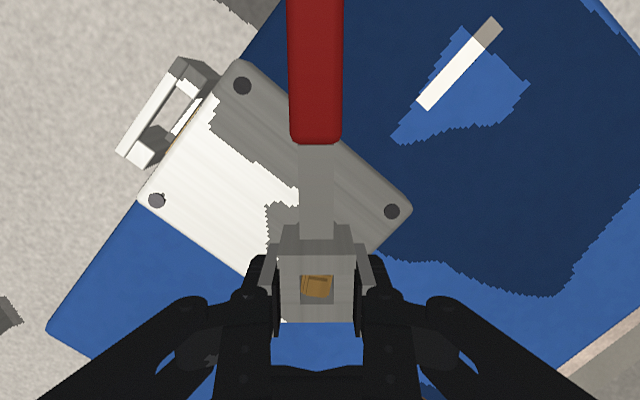

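The lever is still straight in the grip (red grip from column 288 to 343). The handle covers the green mark, the spindle has turned inside the bore, and the keeper slot looks clear. I'll check the angle against the white mark.

Run:
```python
from h import *
C=cam("wrist"); a,b=ray(C,(424,103),160),ray(C,(495,24),160); print(a,b,np.linalg.norm(a-b),"lever ahead of white:",r.sense()["tcp_rot"][2]-np.arctan2(*(b-a)[1::-1]))
```

```text
[588.55385968 227.41036961 160.        ] [588.57985054 276.78962222 160.        ] 49.37925944345045 lever ahead of white: 0.6950784813059689
```

```bash
python3 -c "
from rig import r
print(r.sign_off())"
```

```text
the job is handed in; nothing more can be done
None
```

The job is handed in: the lever is fully home on the spindle, turned 0.695 rad from the white mark (green is at 0.70) and still held in the gripper. The bolt should be clear of its keeper, since even 0.2 rad of play leaves it drawn 11.7 mm. I didn't measure the bolt itself, and the handle hid the green mark from the camera.

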